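# Release a drilled stone sample from a left-hand screw jig

### The job

The stone sample in the blue jig is locked by a screw with a left-hand thread, so it loosens clockwise seen from above. Wind the crank by its red grip, feeling that it yields and never forcing it either way, until it comes up against its end stop, and leave it there. Then draw the sample out of the jig along its guides and set it down flat in the green tray, without dropping it or pushing the mug, calculator or tape measure about.

Things in the scene. Friction and masses are not known exactly. Their poses are not given: they have to be found in the camera images.
- jig: Fixed jig on the bench: dark steel base 130 (x) x 100 (y) x 20 mm high with a blue bridge over it (116 along x, 30 along y, underside 70, top 85 mm high). Origin: underside, on the screw's vertical axis. The sample lies at height 20 mm between two guide rails (10 mm high, 80 mm long along y, about 1.5 mm clear each side), against a stop block at y = -24 mm; it comes out only along the jig's +y.
- tongue_end (a point): Top of the outer end of a steel tongue, 30 mm wide and 20 mm high, that carries on from the jig's base along the jig's +y to 130 mm from the screw axis. The sample slides out over it.
- crank: Crank, clamped on the screw at a different angle each time; at the end stop its arm points within about 50 degrees of the jig's -y. Origin: underside of its hub (28 mm across, 18 mm high), on the screw axis, 100 mm above the bench when fully tight; its x axis points along the arm to the grip. It rises 14 mm per turn clockwise. It takes 0.3 N m (5 N at the grip) and stays where it is left.
- grip_mid (a point): Middle of the red upright crank grip: a sleeve 18 mm in diameter, 40 mm high, 60 mm from the screw axis, that spins freely on its pin (so it can be held without turning the wrist). Its middle is 36 mm above the crank's origin, its lower end 2 mm above the crank arm and 2 mm below the hub's top.
- bush_mark (a point): Black rubber bush (34 mm across, on the jig's bridge) in which the screw runs, on the axis, 85 mm above the bench. Its x axis is the jig's x axis when unloaded. At either end of the screw's travel further force only twists this bush, 16 N m per rad; it is spoiled by 0.1 rad, i.e. 1.6 N m or 27 N at the grip.
- tile: Polished stone sample 50 (x) x 115 (y) x 18 mm thick, 0.28 kg (varies). Origin: centre of its underside. It starts in the jig, its axes along the jig's, its centre about 37 mm to the jig's +y from the screw axis, with a 20 mm hole at its y = -37.5 mm round the screw; its free end points to the jig's +y.
- tray: Fixed green open tray, outside 150 (x) x 200 (y) x 30 mm high, walls and floor 5 mm thick. Origin: centre of its underside.
- mug: Blue mug, 76 mm across, 85 mm high, handle at its +y; origin at the centre of its foot. Leave alone.
- calculator: Black desk calculator 100 x 150 x 18 mm, lying flat; origin at the centre of its underside. Leave alone.
- tape: Yellow tape measure 65 x 35 x 60 mm high, standing; origin at the centre of its underside. Leave alone.
- screw: Steel screw 12 mm across on the jig's vertical axis; origin at the underside of the crank's hub. Its lower end is in the sample's hole, 71 mm below this origin; fully tight it is 9 mm below the sample's top. How tight it is differs each time; from there to the upper end stop is between half a turn and one full turn, to be found by feel. At the stop the tip is clear of the sample.
Not all that is in view belongs to the job. There is more than one size of the tray; the one meant has the size given above. Several things have the shape of the jig; the one meant has the colours described above.

How it is judged:
On the way, in this order (a step that is already met when the one before it is completed fails the run):
1. the crank is wound clockwise up to its end stop (within about 0.1 rad), the sample still in the jig (z of crank in the frame of jig above 0.11225 m and horizontal distance between tile and jig below 0.05 m), for 0.2 s.
2. the sample is drawn out clear of the bridge (horizontal distance between tile and jig above 0.08 m), for 0.1 s.
At the end, for the whole second after the job is handed in: The crank is still at its end stop (within about 0.4 rad) and the sample lies at rest flat on the tray's floor (tilt under 0.08 rad) (z of crank in the frame of jig above 0.1115 m and z of tile in the frame of tray between 0.001 and 0.01 m and x of tile in the frame of tray between -0.06 and 0.06 m and y of tile in the frame of tray between -0.08 and 0.08 m and angle between tile's own z axis and vertical below 0.08 rad and linear speed of tile below 0.02 m/s); the robot touches nothing.
It fails at once if the screw is forced: its bush twisted by more than 0.1 rad (1.6 N m) either way (angle between the x axis of bush_mark and the x axis of jig, either way round above 0.1 rad).
It fails at once if the sample is strained against the screw with more than 30 N (contact force between screw and tile above 30 N).
It fails at once if the sample is dropped into or onto the tray (moving faster than 0.6 m/s just over it) (horizontal distance between tile and tray below 0.09 m and z of tile in the frame of tray below 0.04 m and linear speed of tile above 0.6 m/s).
It fails at once if the mug, calculator or tape measure is shifted more than 20 mm (distance of any of mug, calculator, tape from where it was at the start of the episode above 0.02 m).
It also fails if it takes over 72 s, if anything falls off the work surface, if the arm or the gripper's body presses on something with over 40 N, if the wrist force passes 120 N, or if a joint passes its speed limit or range.

### The arm

A 6-joint arm with a two-finger parallel gripper is mounted at the origin on the work surface. World frame = base frame: x ahead of the robot, y to its left, z up, the work surface at z = 0. Lengths are in m, angles in rad, forces in N, time in s.
With the tool pointing down it reaches from about 0.4 to 0.825 m from the base axis. Payload 7 kg.
Tool frame: the origin (TCP) lies at the very end of the fingers, on their centre line; the grasp point (between the pads) lies 19 mm behind it (r.tcp_to_grasp is the distance from the TCP to the grasp point, in m); z points along the fingers, y is the line along which they close (so a half turn about z gives the same grasp; the last joint's range is limited). The gripper opens to 85 mm and grips with 20 to 120 N. Pads are 22 mm wide; open, the fingers measure 114 mm over their backs; the gripper's body (76 mm by 85 mm) begins 54 mm behind the grasp point. The pads swing forward as they close: fully open they stand 13 mm farther back than shut.
Start: joints at [1.529, 0.359, 0.012, 0, -1.224, -0.288], TCP at [0.219, 0.639, 0.211] pointing down, gripper open.
Joint ranges: [-3.07, 3.07], [-1.43, 2.12], [-1.02, 1.25], [-3.03, 1.67], [-3.05, -0], [-3.03, 3.03]. Speed limits (rad/s): [2.39, 2.39, 3.01, 3.14, 3.14, 3.14].

### API

Orientations are given as [roll, pitch, yaw] about the fixed x, y, z axes, in that order (R = Rz(yaw) Ry(pitch) Rx(roll)).
In Python, from rig import sensors, snapshot, camera_params, workorder, r gives the robot as it stands. The module is installed in compiled form; this text tells all that it offers.
- The arm moves only by the shell command python3 -m handwheel 'ROWS' [FORCE]. ROWS is a JSON list of rows, 1 to 5 of them, each of 5 numbers: dx, dy, dz in shares of the most that a row can go, 1 being 50 mm, then a turn about the tool's z in parts of the range, where 1.0 means pi/2 rad, then the opening from 0.0 (shut) to 1.0 (fully open); each row shifts and turns the commanded pose from where the row before left it, along the tool's axes as they then stand; what a row does not reach is not made up. A row lasts 1/10 s, in which the tool goes at most 0.05 m and 0.15 rad, less where a joint would pass 70% of its speed; a pose out of reach is approached as far as the arm can. The fingers move at their own pace and stop on an object; FORCE is the grip in N (left out, the last holds). Time passes only in rows, so rows that do not move let the fingers close. It prints the time, the measured TCP pose, the force, the opening and the grip force at its end. No shift or turn number may pass 1 either way. Input that does not fit is refused with a message, and nothing moves.
- sensors.observe(): the state, without advancing time (a new reading comes with each control period).
- snapshot(name): name is "scene" or "top" or "wrist"; returns the picture (384x512x3 uint8, red, green, blue); there is no depth.
- camera_params(name): a dict with "intrinsics" (3x3 intrinsics, pixels), "rvec" (rotation vector, rad) and "tvec" (3), from world to camera coordinates, as OpenCV has them. Camera axes: x right, y down, z forward; pixel columns grow to the right and rows downward; lengths in m; the calibration is good to about 2 mm. The wrist camera is an equidistant fisheye: a pixel r from the principal point sees the ray r / f radians off the axis. A picture is of the moment at which its call begins: read the wrist's pose just before it. camera_params takes no time and is no camera call; for the wrist camera it gives the pose at the moment of the call.
- workorder.finish_job(): hands the job in; it is judged then, once.
The state is a dict: "time": time; "q": joint angles; "joint_vel": joint speeds; "tau": joint torques, N m; "tool_pos": TCP position; "orientation": TCP orientation; "contact_force": force on the tool from outside, world axes, zero at the start; "torque": the same for the moment, N m; "gripper_width": opening from 0.0 (shut) to 1.0 (fully open); "finger_force": force on a finger pad.
Only numpy, scipy, OpenCV 4.12 (cv2) and the standard library are available. Lean on these libraries where they do the work, as an engineer would, in place of code of your own. Each camera call takes 0.05 s, during which the arm holds its last target. There are 200 camera calls.

## Working session

There is one attempt and no reset: what is moved stays moved. The work goes in short steps, Python scripts to look and compute and a shell command to move; the robot and the scene stay as the last step left them, time stands still between calls to the robot, and variables do not carry over. Pictures are saved under pics/ and viewed, at most 14 in all, crops included, and the job is handed in when it is done.

```bash
ls; mkdir -p pics; cat > cam.py <<'E'
import numpy as np, cv2
from rig import sensors, snapshot, camera_params, workorder, r
def grab(n, f):
    p=camera_params(n); im=snapshot(n); cv2.imwrite('pics/'+f, im[:,:,::-1]); np.savez('pics/'+f[:-4]+'.npz',im=im,K=p['intrinsics'],rvec=p['rvec'],tvec=p['tvec']); return im,p
def load(f):
    d=np.load('pics/'+f+'.npz'); return d['im'],dict(intrinsics=d['K'],rvec=d['rvec'],tvec=d['tvec'])
def ray(p,uv,fish=False):
    K=np.array(p['intrinsics']); R=cv2.Rodrigues(np.array(p['rvec'],float))[0]; t=np.array(p['tvec'],float).ravel()
    x=(uv[0]-K[0,2])/K[0,0]; y=(uv[1]-K[1,2])/K[1,1]
    if fish:
        th=np.hypot(x,y); s=np.sin(th)/max(th,1e-9); d=np.array([x*s,y*s,np.cos(th)])
    else: d=np.array([x,y,1.])
    d=R.T@d; return -R.T@t, d/np.linalg.norm(d)
def plane(p,uv,z,fish=False):
    o,d=ray(p,uv,fish); return o+d*(z-o[2])/d[2]
def cross(a,b):
    (o1,d1),(o2,d2)=a,b
    s=np.linalg.lstsq(np.c_[d1,-d2],o2-o1,rcond=None)[0]
    p,q=o1+s[0]*d1,o2+s[1]*d2
    return (p+q)/2,np.linalg.norm(p-q)
E
python3 - <<'E'
from cam import *
a,p=grab('scene','s0.png');b,q=grab('top','t0.png')
cv2.imwrite('pics/st.png',np.hstack([cv2.resize(x[:,:,::-1],(0,0),fx=1,fy=1) for x in (a,)]))
for n,p in(('s',p),('t',q)): print(n,p['intrinsics'],ray(p,(256,192)))
print({k:np.round(v,3) for k,v in sensors.observe().items()})
E
```

```text
pics
s [[395.41395261   0.         253.42084087]
 [  0.         395.41395261 189.97651486]
 [  0.           0.           1.        ]] (array([ 0.93195532, -0.47001515,  1.15959855]), array([-0.25859945,  0.43445565, -0.86277147]))
t [[410.66740532   0.         254.66853588]
 [  0.         410.66740532 195.09890739]
 [  0.           0.           1.        ]] (array([0.42066807, 0.06307663, 1.27625997]), array([ 1.76066071e-01, -1.05915874e-04, -9.84378346e-01]))
{'time': np.float64(0.1), 'q': array([ 1.529,  0.359,  0.011, -0.   , -1.224, -0.288]), 'joint_vel': array([ 0.   , -0.003,  0.001,  0.001, -0.   , -0.001]), 'tau': array([-4.0000e-03, -5.8477e+01,  2.9411e+01,  6.9550e+00, -3.0000e-03,
        0.0000e+00]), 'tool_pos': array([0.218, 0.638, 0.21 ]), 'orientation': array([ 3.14, -0.  , -0.33]), 'contact_force': array([ 0.746,  0.101, -0.878]), 'torque': array([-0.003, -0.014,  0.004]), 'finger_force': np.float64(0.0), 'gripper_width': np.float64(0.999)}
```

View pics/s0.png

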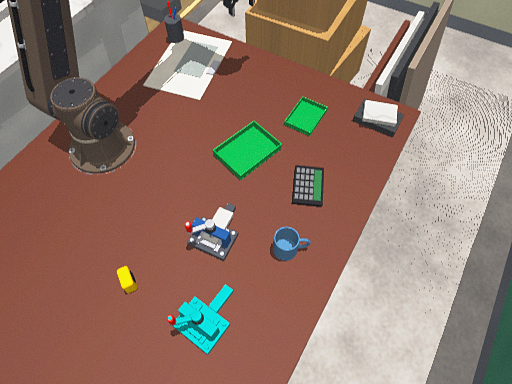

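View pics/t0.png

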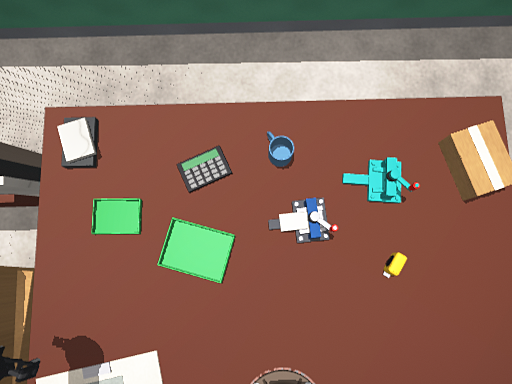

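Both views: the true jig (dark base, blue bridge, white sample) is at scene (212,235) / top (312,220), with its red grip at scene (188,228) / top (334,228). The large tray is at scene (247,150) / top (197,250). The cyan jig and the small tray are decoys.

```bash
python3 - <<'E'
from cam import *
a,p=load('s0');b,q=load('t0')
def hsv(i): return cv2.cvtColor(i,cv2.COLOR_RGB2HSV)
def blobs(i,m,n=3):
    k,l,s,c=cv2.connectedComponentsWithStats(m.astype(np.uint8)); o=sorted(range(1,k),key=lambda j:-s[j,4])[:n]
    return [(s[j].tolist(),c[j].round(1).tolist(),l==j) for j in o]
for n,i,pp in(('s',a,p),('t',b,q)):
    h=hsv(i); H,S,V=[h[...,k].astype(int) for k in range(3)]
    red=((H<5)|(H>174))&(S>190)&(V>150)
    print(n,'red',[x[:2] for x in blobs(i,red,4)])
    g=(H>50)&(H<75)&(S>150)&(V>90)
    for x in blobs(i,g,2):
        c=cv2.findContours(x[2].astype(np.uint8),0,2)[0]; c=max(c,key=cv2.contourArea)
        rc=cv2.boxPoints(cv2.minAreaRect(c)); P=[plane(pp,u,0.03) for u in rc]
        print(n,'green',x[1],rc.round(1).tolist(),np.round(np.mean(P,0),3),np.round([np.linalg.norm(P[k]-P[k-1]) for k in range(4)],3),np.round(P,3)[:,:2].tolist())
    y=(H>20)&(H<35)&(S>200)&(V>150); print('yel',blobs(i,y,1)[0][1],plane(pp,blobs(i,y,1)[0][1],.06).round(3))
A=cv2.resize(a[195:265,175:250],(0,0),fx=5,fy=5,interpolation=2);B=cv2.resize(b[185:255,260:345],(0,0),fx=5,fy=5,interpolation=2)
cv2.imwrite('pics/crop0.png',np.hstack([A,B])[:,:,::-1])
E
```

```text
s red [([167, 315, 9, 9, 34], [170.9, 319.5]), ([185, 221, 6, 11, 29], [188.1, 227.3]), ([167, 1, 5, 17, 25], [169.2, 8.5])]
s green [246.9, 149.5] [[210.6999969482422, 150.6999969482422], [258.1000061035156, 114.30000305175781], [283.0, 146.60000610351562], [235.60000610351562, 183.0]] [0.475 0.24  0.03 ] [0.162 0.238 0.174 0.224] [[0.37, 0.165], [0.43, 0.394], [0.582, 0.308], [0.516, 0.095]]
s green [305.3, 115.8] [[282.70001220703125, 123.0999984741211], [302.8999938964844, 92.0], [327.1000061035156, 107.69999694824219], [306.8999938964844, 138.89999389648438]] [0.584 0.479 0.03 ] [0.112 0.177 0.119 0.171] [[0.53, 0.402], [0.524, 0.579], [0.64, 0.552], [0.64, 0.381]]
yel [125.8, 279.1] [ 0.426 -0.353  0.06 ]
t red [([413, 182, 7, 7, 17], [415.2, 185.6]), ([331, 224, 5, 4, 6], [332.8, 225.2]), ([332, 229, 6, 2, 6], [334.5, 229.8]), ([337, 226, 1, 1, 1], [337.0, 226.0])]
t green [197.4, 249.9] [[157.60000610351562, 264.5], [171.1999969482422, 216.8000030517578], [234.60000610351562, 234.89999389648438], [221.0, 282.6000061035156]] [0.473 0.248 0.03 ] [0.198 0.148 0.202 0.147] [[0.431, 0.363], [0.573, 0.324], [0.513, 0.131], [0.373, 0.174]]
t green [115.0, 216.0] [[92.0, 233.0], [92.0, 199.0], [140.0, 199.0], [140.0, 233.0]] [0.58  0.493 0.03 ] [0.146 0.105 0.148 0.105] [[0.53, 0.565], [0.635, 0.569], [0.631, 0.421], [0.526, 0.418]]
yel [391.5, 263.7] [ 0.416 -0.326  0.06 ]
```

View pics/crop0.png

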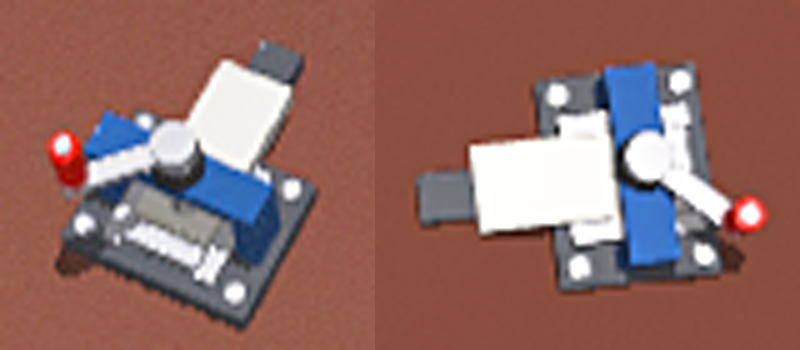

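```bash
python3 - <<'E'
from cam import *
a,p=load('s0');b,q=load('t0')
S=lambda x,y:(175+x/5-.4,195+y/5-.4); T=lambda x,y:(260+(x-375)/5-.4,185+y/5-.4)
pts=dict(hub=((175,138),(648,157)),grip=((64,143),(748,211)),tileL=((230,60),(470,147)),tileR=((293,90),(482,233)),tong1=((261,40),(418,173)))
for k,(s,t) in pts.items():
    c,e=cross(ray(p,S(*s)),ray(q,T(*t))); print(k,c.round(4),round(e,4))
for n,z,t in (('hub',.118,(648,157)),('grip',.156,(748,211)),('tL',.038,(470,147)),('tR',.038,(482,233)),('to1',.02,(418,173)),('to2',.02,(421,224)),('b1',.02,(535,83)),('b2',.02,(562,290)),('b3',.02,(694,64)),('b4',.02,(720,270)),('br1',.085,(604,68)),('br2',.085,(654,62)),('br3',.085,(632,265)),('br4',.085,(680,260)),('tLi',.038,(608,136)),('tRi',.038,(620,225))): print(n,plane(q,T(*t),z).round(4)[:2])
for n,z,t in (('hub',.118,(175,138)),('grip',.156,(64,143)),('tL',.038,(230,60)),('tR',.038,(293,90))): print('s',n,plane(p,S(*t),z).round(4)[:2])
E
```

```text
hub [ 0.5541 -0.101   0.1167] 0.0017
grip [ 0.5176 -0.1488  0.1581] 0.0039
tileL [ 0.554  -0.0148  0.0844] 0.0372
tileR [ 0.5396  0.0006 -0.0135] 0.0399
tong1 [0.5468 0.0187 0.048 ] 0.0273
hub [ 0.5545 -0.1002]
grip [ 0.5191 -0.1479]
tL [ 0.5726 -0.0039]
tR [ 0.5203 -0.0093]
to1 [0.5595 0.0276]
to2 [0.5282 0.0267]
b1 [ 0.6136 -0.0464]
b2 [ 0.4859 -0.0578]
b3 [ 0.623  -0.1453]
b4 [ 0.4956 -0.1544]
br1 [ 0.6115 -0.0816]
br2 [ 0.6143 -0.1111]
br3 [ 0.4959 -0.0925]
br4 [ 0.4981 -0.1204]
tLi [ 0.5772 -0.0878]
tRi [ 0.523  -0.0926]
s hub [ 0.5539 -0.102 ]
s grip [ 0.5153 -0.1495]
s tL [ 0.5246 -0.0095]
s tR [ 0.5712 -0.0075]
```

Units first: shifts go in shares of 50 mm and turns go in shares of pi/2 rad. So 0.145 rad / 1.5708 = 0.0923.

```bash
python3 -m handwheel '[[0,0,0,0.0923,1],[0,0,0,0.0923,1],[0,0,0,0.0923,1],[0,0,0,0.0923,1]]' 40
python3 -m handwheel '[[0,0,0,0.0923,1],[0,0,0,0.0923,1],[0,0,0,0.0923,1],[0,0,0,0.0923,1],[0,0,0,0,1]]'
python3 -m handwheel '[[0.9,-0.26,0,0,1],[0.9,-0.26,0,0,1],[0.9,-0.26,0,0,1],[0.9,-0.26,0,0,1],[0.9,-0.26,0,0,1]]'
python3 -m handwheel '[[0.9,-0.26,0,0,1],[0.9,-0.26,0,0,1],[0.9,-0.26,0,0,1],[0.9,-0.26,0,0,1],[0.9,-0.26,0,0,1]]'
python3 -m handwheel '[[0.9,-0.26,0,0,1],[0.9,-0.26,0,0,1],[0.9,-0.26,0,0,1],[0,0,0,0,1]]'
python3 - <<'E'
from cam import *
i,p=grab('wrist','w0.png'); print(p['intrinsics'],ray(p,(256,192),True))
E
```

```text
time: 0.5
tool_pos: [0.2185, 0.6383, 0.2104]
orientation: [3.141, -0.001, -0.916]
contact_force: [-0.0, -0.8, 1.0]
gripper_width: 0.999
finger_force: 0.0
time: 1.0
tool_pos: [0.2185, 0.6383, 0.2105]
orientation: [3.141, -0.001, -1.492]
contact_force: [0.1, -0.0, -0.2]
gripper_width: 0.998
finger_force: 0.0
time: 1.5
tool_pos: [0.3019, 0.4176, 0.2108]
orientation: [3.142, -0.0, -1.484]
contact_force: [0.1, 1.0, 0.9]
gripper_width: 1.004
finger_force: 0.0
time: 2.0
tool_pos: [0.3847, 0.1988, 0.2112]
orientation: [-3.141, 0.001, -1.484]
contact_force: [1.1, 0.4, 0.1]
gripper_width: 1.001
finger_force: 0.0
time: 2.4
tool_pos: [0.435, 0.0647, 0.2109]
orientation: [3.141, -0.001, -1.491]
contact_force: [-0.7, 0.7, 0.2]
gripper_width: 0.999
finger_force: 0.0
[[297.31863964   0.         258.09003977]
 [  0.         297.31863964 194.64087521]
 [  0.           0.           1.        ]] (array([ 0.44027564, -0.00395852,  0.3747819 ]), array([-0.0141982 ,  0.26091841, -0.96525644]))
```

View pics/w0.png

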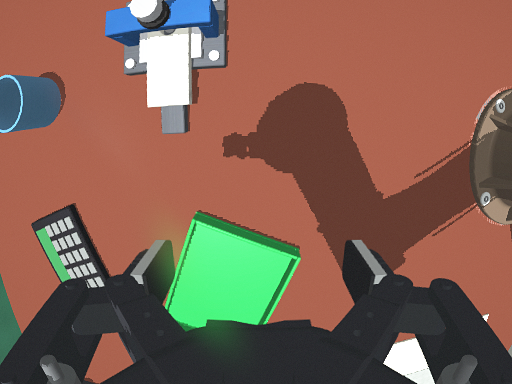

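The wrist view shows the hub at (150,10), sample end corners (148,106)/(191,106), tongue end (163,132)/(188,132), and the grip out of frame. I'll move closer and take a second view.

Converted, 0.04 m is 0.8, 0.03 m is 0.6.

```bash

python3 -m handwheel '[[0.8,-0.4,0,0,1],[0.8,-0.4,0,0,1],[0.6,-0.4,0,0,1],[0,0,0,0,1]]'
python3 - <<'E'
from cam import *
i,p=load('w0')
for n,z,u in (('hub',.118,(147,9)),('tR',.038,(148,106)),('tL',.038,(191,106)),('to',.02,(163,132)),('to',.02,(188,132))): print(n,plane(p,u,z,True).round(4))
i,p=grab('wrist','w1.png')
h=cv2.cvtColor(i,cv2.COLOR_RGB2HSV).astype(int);m=((h[...,0]<5)|(h[...,0]>174))&(h[...,1]>190)&(h[...,2]>150)
k,l,s,c=cv2.connectedComponentsWithStats(m.astype(np.uint8));print([(s[j],c[j]) for j in range(1,k) if s[j,4]>20])
E
```

```text
time: 2.85
tool_pos: [0.5047, -0.0371, 0.2103]
orientation: [3.141, -0.001, -1.488]
contact_force: [-0.3, 0.4, -0.4]
gripper_width: 0.994
finger_force: 0.0
hub [ 0.5483 -0.0981  0.118 ]
tR [ 0.5693 -0.0069  0.038 ]
tL [ 0.5168 -0.008   0.038 ]
to [0.5548 0.0247 0.02  ]
to [0.5228 0.0234 0.02  ]
[(array([244,  42,  24,  29, 224], dtype=int32), array([256.17857143,  59.21875   ]))]
```

View pics/w1.png

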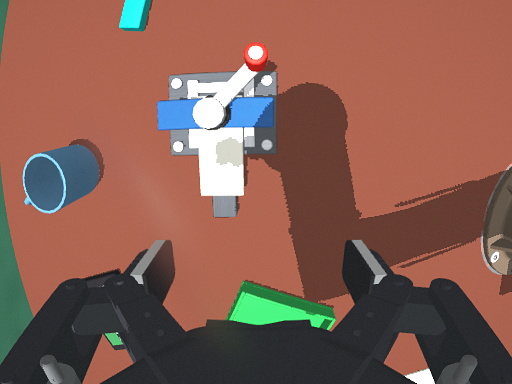

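Here the hub top is at (209,112), the grip top at (255.5,53), the sample end at (200..243,195) and the tongue end at (214..237,216). I'll triangulate against w0 and the scene and top views.

```bash
python3 - <<'E'
from cam import *
a,p=load('s0');b,q=load('t0');_,w0=load('w0');_,w=load('w1')
S=lambda x,y:(175+x/5-.4,195+y/5-.4); T=lambda x,y:(260+(x-375)/5-.4,185+y/5-.4)
hub=(209,112.5);g=(255.5,53)
for n,z,u in (('hub',.118,hub),('grip',.156,g),('tR',.038,(200,195)),('tL',.038,(243.5,195)),('to',.02,(214,216)),('to',.02,(237,216))): print(n,plane(w,u,z,True).round(4))
def nway(rs):
    A=sum(np.eye(3)-np.outer(d,d) for o,d in rs);B=sum((np.eye(3)-np.outer(d,d))@o for o,d in rs);x=np.linalg.solve(A,B)
    return x.round(4),[round(np.linalg.norm(np.cross(x-o,d)),4) for o,d in rs]
print('hub',nway([ray(p,S(175,138)),ray(q,T(648,157)),ray(w,hub,True)]))
print('grip',nway([ray(p,S(64,143)),ray(q,T(748,211)),ray(w,g,True)]))
print('tR',nway([ray(p,S(293,90)),ray(q,T(470,147)),ray(w,(200,195),True),ray(w0,(148,106),True)]))
print('tL',nway([ray(p,S(230,60)),ray(q,T(482,233)),ray(w,(243.5,195),True),ray(w0,(191,106),True)]))
E
```

```text
hub [ 0.5521 -0.1038  0.118 ]
grip [ 0.5156 -0.1505  0.156 ]
tR [ 0.5711 -0.0058  0.038 ]
tL [ 0.5193 -0.0101  0.038 ]
to [0.5555 0.0259 0.02  ]
to [0.5262 0.0233 0.02  ]
hub (array([ 0.5535, -0.1019,  0.1161]), [np.float64(0.0006), np.float64(0.0019), np.float64(0.0021)])
grip (array([ 0.5169, -0.1492,  0.1581]), [np.float64(0.0012), np.float64(0.0027), np.float64(0.0016)])
tR (array([ 0.5713, -0.0056,  0.0353]), [np.float64(0.0013), np.float64(0.0022), np.float64(0.0006), np.float64(0.0016)])
tL (array([ 0.5202, -0.008 ,  0.03  ]), [np.float64(0.0023), np.float64(0.0019), np.float64(0.0007), np.float64(0.0016)])
```

Converted, 0.04 m is 0.8, -0.001 m is -0.02.

```bash

python3 -m handwheel '[[0.8,-0.02,0,0,1],[0.8,-0.02,0,0,1],[0.66,-0.02,0,0,1],[0,0,0,0,1]]'
python3 -m handwheel '[[0,0,0.6,0,1],[0,0,0.6,0,1],[0,0,0.52,0,1],[0,0,0,0,1],[0,0,0,0,1]]'
python3 -m handwheel '[[0,0,0,0,0],[0,0,0,0,0],[0,0,0,0,0],[0,0,0,0,0]]' 25
python3 -m handwheel '[[0,0,0,0,0],[0,0,0,0,0],[0,0,0,0,0]]'
```

```text
time: 3.3
tool_pos: [0.5151, -0.1491, 0.2108]
orientation: [3.141, -0.0, -1.489]
contact_force: [-1.0, 1.3, -0.5]
gripper_width: 1.0
finger_force: 0.0
time: 3.8
tool_pos: [0.5154, -0.1469, 0.1256]
orientation: [3.141, -0.0, -1.487]
contact_force: [0.6, 0.9, -0.1]
gripper_width: 1.004
finger_force: 0.0
time: 4.2
tool_pos: [0.5155, -0.148, 0.1256]
orientation: [-3.14, -0.0, -1.49]
contact_force: [-0.2, -1.4, -0.9]
gripper_width: 0.33
finger_force: 0.0
time: 4.5
tool_pos: [0.5155, -0.1481, 0.1253]
orientation: [-3.141, -0.0, -1.49]
contact_force: [0.5, -1.0, 1.8]
gripper_width: 0.192
finger_force: 24.4
```

Converted, -0.0025 m is -0.05, 0.002 m is 0.04.

```bash
cat > st.py <<'E'
from cam import *
o=sensors.observe(); P=o['tool_pos']; a=-1.49
X=np.array([np.cos(a),np.sin(a)]);Y=np.array([np.sin(a),-np.cos(a)])
d=P[:2]-np.array([.553,-.102]); u=np.array([d@X,d@Y])*1000; F=np.array([o['contact_force'][:2]@X,o['contact_force'][:2]@Y])
r_=np.hypot(*u); e=u/r_; t=np.array([-e[1],e[0]])
print('phi',np.degrees(np.arctan2(u[1],u[0])).round(1),'r',r_.round(1),'u',u.round(1),'Ft',(F@t).round(1),'Fr',(F@e).round(1),'Fz',o['contact_force'][2].round(1),'z',P[2].round(4),'yaw',o['orientation'][2].round(3))
E
python3 st.py
python3 -m handwheel '[[-0.05,0.04,-0.002,0,0],[-0.05,0.04,-0.002,0,0]]' |sed -n 1,2p; python3 st.py
python3 -m handwheel '[[-0.096,0.08,-0.004,0,0],[0,0,0,0,0]]'|sed -n 1,2p; python3 st.py
```

```text
phi 43.7 r 59.4 u [43.  41.1] Ft -1.1 Fr 0.5 Fz 1.8 z 0.1253 yaw -1.49
time: 4.7
tool_pos: [0.5116, -0.144, 0.1258]
phi 49.2 r 58.9 u [38.5 44.6] Ft -4.6 Fr 2.8 Fz 2.1 z 0.1258 yaw -1.49
time: 4.9
tool_pos: [0.5068, -0.139, 0.1259]
phi 55.9 r 59.2 u [33.2 49. ] Ft -4.0 Fr 0.7 Fz 2.1 z 0.1259 yaw -1.489
```

Converted, -0.0121 m is -0.242, -0.0111 m is -0.222.

```bash

python3 -m handwheel '[[-0.222,0.124,-0.01,0,0],[-0.242,0.07,-0.01,0,0]]' |sed -n 1,2p; python3 st.py
python3 -m handwheel '[[-0.25,0.018,-0.01,0,0],[-0.248,-0.034,-0.01,0,0]]'|sed -n 1,2p; python3 st.py
python3 -m handwheel '[[-0.236,-0.086,-0.01,0,0],[-0.212,-0.134,-0.01,0,0]]'|sed -n 1,2p; python3 st.py
```

```text
time: 5.1
tool_pos: [0.4951, -0.117, 0.1266]
phi 80.1 r 59.9 u [10.3 59. ] Ft -5.9 Fr -2.6 Fz 0.4 z 0.1266 yaw -1.49
time: 5.3
tool_pos: [0.4934, -0.0919, 0.1275]
phi 104.3 r 60.5 u [-14.9  58.6] Ft -5.6 Fr -4.2 Fz -0.6 z 0.1275 yaw -1.49
time: 5.5
tool_pos: [0.5016, -0.0688, 0.1281]
phi 127.5 r 61.2 u [-37.2  48.6] Ft -5.6 Fr -3.3 Fz 0.7 z 0.1281 yaw -1.49
```

Converted, -0.0104 m is -0.208, -0.009 m is -0.18.

```bash

python3 -m handwheel '[[-0.18,-0.174,-0.01,0,0],[-0.14,-0.208,-0.01,0,0]]' |sed -n 1,2p; python3 st.py
python3 -m handwheel '[[-0.094,-0.232,-0.01,0,0],[-0.044,-0.246,-0.01,0,0]]'|sed -n 1,2p; python3 st.py
python3 -m handwheel '[[0.008,-0.25,-0.01,0,0],[0.06,-0.244,-0.01,0,0]]'|sed -n 1,2p; python3 st.py
```

```text
time: 5.7
tool_pos: [0.5182, -0.0513, 0.1288]
phi 150.2 r 61.5 u [-53.3  30.6] Ft -5.6 Fr 0.2 Fz 3.7 z 0.1288 yaw -1.49
time: 5.9
tool_pos: [0.5414, -0.0418, 0.1298]
phi 173.7 r 61.3 u [-61.    6.7] Ft -5.9 Fr 2.5 Fz 7.1 z 0.1298 yaw -1.49
time: 6.1
tool_pos: [0.5673, -0.0424, 0.1311]
phi -161.9 r 61.2 u [-58.2 -19.1] Ft -6.4 Fr 3.3 Fz 6.2 z 0.1311 yaw -1.49
```

Converted, -0.0113 m is -0.226, -0.0099 m is -0.198.

```bash

python3 -m handwheel '[[0.11,-0.226,-0.012,0,0],[0.154,-0.198,-0.012,0,0]]' |sed -n 1,2p; python3 st.py
python3 -m handwheel '[[0.192,-0.162,-0.012,0,0],[0.222,-0.118,-0.012,0,0]]'|sed -n 1,2p; python3 st.py
python3 -m handwheel '[[0.24,-0.07,-0.01,0,0],[0.25,-0.018,-0.01,0,0]]'|sed -n 1,2p; python3 st.py
```

```text
time: 6.3
tool_pos: [0.5903, -0.0536, 0.1323]
phi -137.7 r 61.1 u [-45.2 -41.1] Ft -5.8 Fr 1.9 Fz 4.0 z 0.1323 yaw -1.489
time: 6.5
tool_pos: [0.6065, -0.073, 0.1334]
phi -113.8 r 60.8 u [-24.6 -55.7] Ft -5.7 Fr 0.8 Fz 2.2 z 0.1334 yaw -1.489
time: 6.7
tool_pos: [0.6134, -0.0972, 0.1344]
phi -90.0 r 60.6 u [  0.1 -60.6] Ft -5.7 Fr 1.1 Fz 2.3 z 0.1344 yaw -1.489
```

```bash
cat >> st.py <<'E'
import sys; sys.exit(bool(F@t < -9))
E
python3 -m handwheel '[[0.248,0.034,-0.01,0,0]]' |sed -n 1p; python3 st.py &&
python3 -m handwheel '[[0.236,0.086,-0.01,0,0]]'|sed -n 1p; python3 st.py &&
python3 -m handwheel '[[0.074,0.034,-0.004,0,0]]'|sed -n 1p && python3 st.py &&
python3 -m handwheel '[[0.072,0.04,-0.004,0,0]]'|sed -n 1p && python3 st.py &&
python3 -m handwheel '[[0.068,0.044,-0.004,0,0]]'|sed -n 1p && python3 st.py &&
python3 -m handwheel '[[0.066,0.048,-0.004,0,0]]'|sed -n 1p && python3 st.py &&
python3 -m handwheel '[[0.062,0.052,-0.004,0,0]]'|sed -n 1p && python3 st.py
```

```text
time: 6.8
phi -78.0 r 60.4 u [ 12.6 -59.1] Ft -6.5 Fr 0.9 Fz 0.5 z 0.1349 yaw -1.489
time: 6.9
phi -66.1 r 60.2 u [ 24.4 -55. ] Ft -6.1 Fr -0.3 Fz 1.0 z 0.1354 yaw -1.489
time: 7.0
phi -61.4 r 60.1 u [ 28.8 -52.8] Ft -5.6 Fr -0.5 Fz -1.3 z 0.1357 yaw -1.49
time: 7.1
phi -57.7 r 60.0 u [ 32.  -50.8] Ft -5.5 Fr 0.4 Fz -0.4 z 0.1359 yaw -1.49
time: 7.2
phi -54.0 r 60.0 u [ 35.3 -48.5] Ft -5.3 Fr 0.1 Fz -0.3 z 0.136 yaw -1.49
time: 7.3
phi -50.1 r 60.0 u [ 38.5 -46. ] Ft -5.8 Fr -0.8 Fz -1.8 z 0.1361 yaw -1.49
time: 7.4
phi -46.2 r 60.0 u [ 41.5 -43.3] Ft -5.3 Fr -2.0 Fz -1.3 z 0.1363 yaw -1.49
```

Converted, 0.003 m is 0.06, 0.0029 m is 0.058.

```bash

python3 -m handwheel '[[0.058,0.06,-0.004,0,0]]' |sed -n 1p; python3 st.py &&
python3 -m handwheel '[[0.054,0.064,-0.004,0,0]]'|sed -n 1p && python3 st.py &&
python3 -m handwheel '[[0.05,0.068,-0.004,0,0]]'|sed -n 1p && python3 st.py &&
python3 -m handwheel '[[0.044,0.072,-0.004,0,0]]'|sed -n 1p && python3 st.py &&
python3 -m handwheel '[[0.04,0.074,-0.004,0,0]]'|sed -n 1p && python3 st.py &&
python3 -m handwheel '[[0.034,0.076,-0.004,0,0]]'|sed -n 1p && python3 st.py &&
python3 -m handwheel '[[0.028,0.08,-0.004,0,0]]'|sed -n 1p && python3 st.py &&
python3 -m handwheel '[[0.022,0.08,-0.004,0,0]]'|sed -n 1p && python3 st.py &&
python3 -m handwheel '[[0.018,0.082,-0.004,0,0]]'|sed -n 1p && python3 st.py &&
python3 -m handwheel '[[0.012,0.082,-0.004,0,0]]'|sed -n 1p && python3 st.py &&
python3 -m handwheel '[[0.006,0.082,-0.004,0,0]]'|sed -n 1p && python3 st.py
```

```text
time: 7.5
phi -42.3 r 60.0 u [ 44.4 -40.3] Ft -4.7 Fr -1.8 Fz -2.0 z 0.1364 yaw -1.49
time: 7.6
phi -38.3 r 59.9 u [ 47.  -37.1] Ft -4.9 Fr -0.6 Fz -1.2 z 0.1366 yaw -1.49
time: 7.7
phi -34.3 r 59.9 u [ 49.5 -33.7] Ft -6.1 Fr -2.1 Fz -3.2 z 0.1367 yaw -1.49
time: 7.8
phi -30.2 r 59.8 u [ 51.7 -30.1] Ft -5.2 Fr -2.2 Fz -3.1 z 0.1369 yaw -1.49
time: 7.9
phi -26.2 r 59.8 u [ 53.7 -26.4] Ft -5.2 Fr -2.6 Fz -2.6 z 0.137 yaw -1.49
time: 8.0
phi -22.2 r 59.8 u [ 55.3 -22.6] Ft -5.5 Fr -2.4 Fz -2.7 z 0.1372 yaw -1.49
time: 8.1
phi -18.2 r 59.7 u [ 56.7 -18.7] Ft -5.5 Fr -2.9 Fz -3.6 z 0.1374 yaw -1.49
time: 8.2
phi -14.2 r 59.7 u [ 57.8 -14.7] Ft -5.3 Fr -3.3 Fz -3.4 z 0.1376 yaw -1.49
time: 8.3
phi -10.2 r 59.6 u [ 58.7 -10.6] Ft -4.0 Fr -3.5 Fz -4.3 z 0.1377 yaw -1.49
time: 8.4
phi -6.3 r 59.6 u [59.3 -6.6] Ft -5.6 Fr -4.3 Fz -4.7 z 0.1379 yaw -1.49
time: 8.5
phi -2.4 r 59.6 u [59.5 -2.5] Ft -6.1 Fr -4.3 Fz -5.3 z 0.1381 yaw -1.49
```

Converted, 0.0041 m is 0.082, -0.0001 m is -0.002.

```bash

python3 -m handwheel '[[0.004,0.082,-0.002,0,0]]' |sed -n 1p; python3 st.py &&
python3 -m handwheel '[[-0.002,0.082,-0.002,0,0]]'|sed -n 1p && python3 st.py &&
python3 -m handwheel '[[-0.008,0.082,-0.002,0,0]]'|sed -n 1p && python3 st.py &&
python3 -m handwheel '[[-0.014,0.082,-0.002,0,0]]'|sed -n 1p && python3 st.py &&
python3 -m handwheel '[[-0.02,0.08,-0.002,0,0]]'|sed -n 1p && python3 st.py &&
python3 -m handwheel '[[-0.028,0.078,-0.002,0,0]]'|sed -n 1p && python3 st.py &&
python3 -m handwheel '[[-0.034,0.076,-0.002,0,0]]'|sed -n 1p && python3 st.py &&
python3 -m handwheel '[[-0.04,0.074,-0.002,0,0]]'|sed -n 1p && python3 st.py &&
python3 -m handwheel '[[-0.044,0.072,-0.002,0,0]]'|sed -n 1p && python3 st.py &&
python3 -m handwheel '[[-0.05,0.068,-0.002,0,0]]'|sed -n 1p && python3 st.py &&
python3 -m handwheel '[[-0.054,0.064,-0.002,0,0]]'|sed -n 1p && python3 st.py
```

```text
time: 8.6
phi 1.5 r 59.7 u [59.7  1.6] Ft -4.1 Fr -5.6 Fz -4.5 z 0.1381 yaw -1.49
time: 8.7
phi 5.3 r 59.8 u [59.5  5.6] Ft -4.3 Fr -5.7 Fz -5.5 z 0.1383 yaw -1.49
time: 8.8
phi 8.3 r 59.7 u [59.   8.6] Ft -11.0 Fr -7.7 Fz -8.2 z 0.1386 yaw -1.49
```

Converted, 0.0008 m is 0.016, 0.0003 m is 0.006.

```bash

python3 -m handwheel '[[-0.002,0.016,0.006,0,0]]' |sed -n 1p; python3 st.py;
python3 -m handwheel '[[-0.002,0.016,0.006,0,0]]' |sed -n 1p; python3 st.py;python3 -m handwheel '[[0,0,0,0,0]]' |sed -n 1p; python3 st.py
```

```text
time: 8.9
phi 8.3 r 59.5 u [58.9  8.6] Ft -10.2 Fr -6.8 Fz -7.1 z 0.1386 yaw -1.489
time: 9.0
phi 8.5 r 59.6 u [58.9  8.8] Ft -10.8 Fr -6.4 Fz -7.3 z 0.1385 yaw -1.489
time: 9.1
phi 8.4 r 59.6 u [58.9  8.7] Ft -10.6 Fr -5.5 Fz -6.2 z 0.1385 yaw -1.489
```

Converted, 0.0025 m is 0.05, -0.0004 m is -0.008.

```bash

python3 -m handwheel '[[-0.008,0.05,0.006,0,0]]' |sed -n 1p; python3 st.py; python3 -m handwheel '[[0,0,0,0,0]]' |sed -n 1p; python3 st.py
```

```text
time: 9.2
phi 9.8 r 59.6 u [58.7 10.2] Ft -12.7 Fr -5.6 Fz -6.2 z 0.1385 yaw -1.489
time: 9.3
phi 9.6 r 59.5 u [58.6 10. ] Ft -13.0 Fr -6.8 Fz -8.1 z 0.1387 yaw -1.489
```

Converted, -0.001 m is -0.02.

```bash

python3 -m handwheel '[[0,-0.02,0,0,0],[0,0,0,0,0]]' |sed -n 1p; python3 st.py
python3 -m handwheel '[[0,0,0,0,1],[0,0,0,0,1],[0,0,0,0,1],[0,0,0,0,1],[0,0,0,0,1]]' |sed -n 1p; python3 st.py
python3 -m handwheel '[[0,0,-0.8,0,1],[0,0,-0.8,0,1],[0,0,0,0,1]]' ; python3 st.py
python3 - <<'E'
from cam import *
i,w=grab('wrist','w2.png');b,q=grab('top','t1.png');a,p=grab('scene','s1.png')
print(sensors.observe()['tool_pos'])
A=cv2.resize(a[195:265,175:250],(0,0),fx=5,fy=5,interpolation=2);B=cv2.resize(b[185:255,260:345],(0,0),fx=5,fy=5,interpolation=2)
cv2.imwrite('pics/crop1.png',np.hstack([A,B])[:,:,::-1])
E
```

```text
time: 9.5
phi 9.0 r 59.5 u [58.7  9.3] Ft -12.1 Fr -4.8 Fz -6.2 z 0.1386 yaw -1.489
time: 10.0
phi 12.9 r 61.7 u [60.1 13.8] Ft 0.1 Fr -0.8 Fz 0.4 z 0.1383 yaw -1.49
time: 10.3
tool_pos: [0.5475, -0.1637, 0.2244]
orientation: [-3.133, -0.002, -1.489]
contact_force: [0.9, 0.1, 0.4]
gripper_width: 0.998
finger_force: 0.0
phi 9.7 r 62.0 u [61.1 10.5] Ft -0.9 Fr -0.1 Fz 0.4 z 0.2244 yaw -1.489
[ 0.54421281 -0.16287257  0.21823636]
```

View pics/crop1.png

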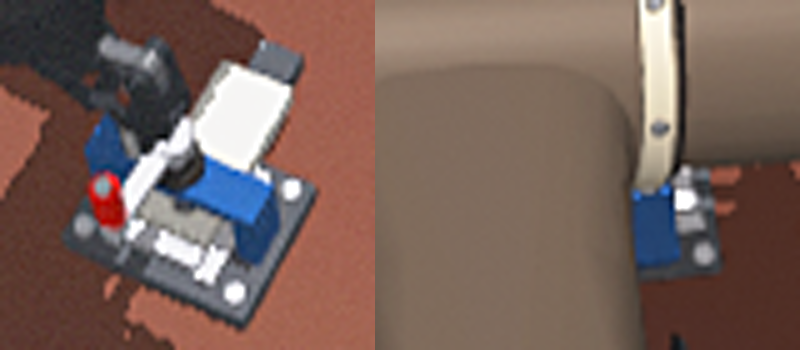

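The scene crop shows the grip at crop (105,190), i.e. close to the jig's −y, with the sample still in place. I'll check that angle and move above the sample.

```bash

python3 - <<'E'
from cam import *
a,p=load('s1'); P=plane(p,(175+105/5-.4,195+186/5-.4),.168); print(P)
d=P[:2]-[.553,-.102]; X=np.array([.0807,-.9967]);Y=np.array([-.9967,-.0807]);print(np.hypot(*d),np.degrees(np.arctan2(d@Y,d@X)))
E
python3 -m handwheel '[[-0.9,-0.1,0,0,1],[-0.9,-0.1,0,0,1],[-0.8,-0.074,0,0,1],[0,0,0,0,1],[0,0,0,0,1]]'
python3 - <<'E'
from cam import *
i,w=grab('wrist','w3.png');print(sensors.observe()['tool_pos'])
E
```

```text
[ 0.55500468 -0.16341129  0.168     ]
0.06144399885826624 2.7593128166557412
time: 10.95
tool_pos: [0.5471, -0.0315, 0.2172]
orientation: [3.139, -0.0, -1.488]
contact_force: [-0.1, -0.3, 0.1]
gripper_width: 0.999
finger_force: 0.0
[ 0.54717163 -0.03230532  0.21740526]
```

View pics/w3.png

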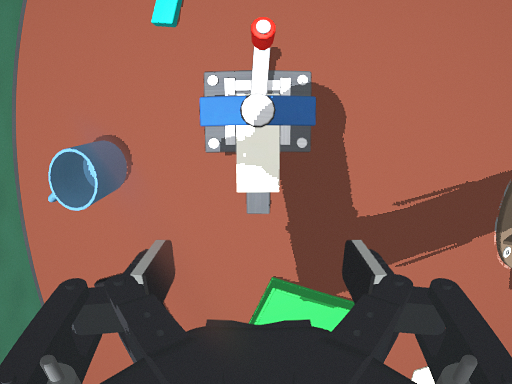

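The grip at (263,33) sits close to the hub's −y direction, and the sample (237..279, end row 191) is centred on the tool's midline (column 258). I'll descend and grip it.

Converted, 0.045 m is 0.9.

```bash

python3 -m handwheel '[[0,0,0.9,0,1],[0,0,0.9,0,1],[0,0,0.9,0,1],[0,0,0,0,1]]' |grep -E 'pos|force'
python3 -m handwheel '[[0,0,0.5,0,1],[0,0,0.5,0,1],[0,0,0.4,0,1],[0,0,0,0,1],[0,0,0,0,1]]'|grep -E 'pos|force'
python3 -m handwheel '[[0,0,0,0,0],[0,0,0,0,0],[0,0,0,0,0],[0,0,0,0,0],[0,0,0,0,0]]' 40 |grep -E 'pos|force|width|orient'
python3 - <<'E'
from cam import *
i,w=load('w3')
for u in ((237,191),(279.5,191)): print(plane(w,u,.038,True).round(4))
E
```

```text
tool_pos: [0.5429, -0.0345, 0.0776]
contact_force: [-1.0, -0.4, 0.4]
finger_force: 0.0
tool_pos: [0.5488, -0.0328, 0.015]
contact_force: [0.9, -0.1, 0.1]
finger_force: 0.0
tool_pos: [0.552, -0.0313, 0.018]
orientation: [-3.134, 0.0, -1.487]
contact_force: [-0.4, 1.0, 26.6]
gripper_width: 0.148
finger_force: 10.2
[ 0.5697 -0.0068  0.038 ]
[ 0.519  -0.0109  0.038 ]
```

```bash

python3 - <<'E'
from cam import *
o=sensors.observe();print(o['tool_pos'],o['gripper_width'],o['finger_force'],o['contact_force'],o['torque'])
i,w=grab('wrist','w4.png');a,p=grab('scene','s2.png')
A=cv2.resize(a[180:280,160:260],(400,400),interpolation=2)
cv2.imwrite('pics/c4.png',np.hstack([A,cv2.resize(i[:,100:420],(400,400))])[:,:,::-1])
E
```

```text
[ 0.55195731 -0.03133875  0.0179922 ] 0.14809783187307143 10.237258175038734 [-0.44155001  0.9717311  26.56972408] [0.15460005 3.06238896 0.02178578]
```

View pics/c4.png

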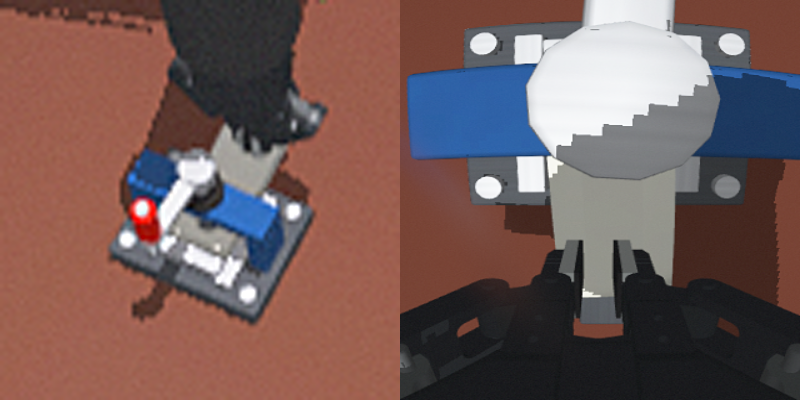

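```bash

python3 - <<'E'
from cam import *
i,w=load('w4'); R=cv2.Rodrigues(w['rvec'])[0]
def proj(P):
    c=R@np.array(P)+w['tvec'].ravel(); th=np.arctan2(np.hypot(c[0],c[1]),c[2]); f=w['intrinsics'][0,0]; n=np.hypot(c[0],c[1])
    return (w['intrinsics'][:2,2]+f*th*c[:2]/n).round(1)
print('cam',(-R.T@w['tvec'].ravel()).round(4))
print('TCP',proj([.552,-.0313,.018]),'tip at',proj([.552,-.0313,.038]))
for P in ([.5713,-.0056,.038],[.5202,-.009,.038],[.5597,.0268,.02],[.5285,.0243,.02]): print(P,proj(P))
cv2.imwrite('pics/c5.png',cv2.resize(i[190:330,180:340],(0,0),fx=4,fy=4,interpolation=2)[:,:,::-1])
E
```

```text
cam [ 0.5562 -0.1002  0.1819]
TCP [257.6 231.7] tip at [257.3 246.2]
[0.5713, -0.0056, 0.038] [219.9 283.2]
[0.5202, -0.009, 0.038] [309.3 284.4]
[0.5597, 0.0268, 0.02] [239.2 310. ]
[0.5285, 0.0243, 0.02] [285.5 310.1]
```

View pics/c5.png

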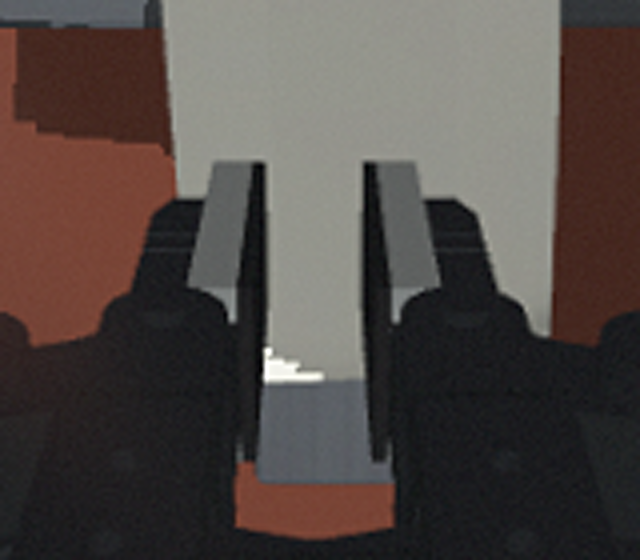

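The fingers closed on top of the sample. Open, the pads stand farther back, so I started too high. I'll lift, reopen and go in lower.

Units first: shifts go in shares of 50 mm and turns go in shares of pi/2 rad. So -0.03 m is -0.6, -0.02 m is -0.4.

```bash

python3 -m handwheel '[[0,0,-0.4,0,0.15],[0,0,-0.6,0,0.15],[0,0,0,0,0.15]]' |grep -E 'pos|force'
python3 -m handwheel '[[0,0,0,0,1],[0,0,0,0,1],[0,0,0,0,1],[0,0,0,0,1],[0,0,0,0,1]]'|grep -E 'pos|force|width|orient'
python3 - <<'E'
from cam import *
i,w=grab('wrist','w5.png'); print(sensors.observe()['tool_pos'],sensors.observe()['orientation'])
g=(i.astype(int).min(2)>140)&(np.ptp(i.astype(int),axis=2)<40); g[:100]=0
for v in range(180,330,8):
    c=np.flatnonzero(g[v,180:360]); print(v,c.min()+180 if len(c) else None,c.max()+180 if len(c) else None,end='; ')
cv2.imwrite('pics/c6.png',i[100:360,100:420,::-1])
E
```

```text
tool_pos: [0.5506, -0.0317, 0.0678]
contact_force: [1.2, -0.6, 0.8]
finger_force: 0.0
tool_pos: [0.5475, -0.0324, 0.0629]
orientation: [3.141, -0.0, -1.49]
contact_force: [-0.4, 0.4, -0.3]
gripper_width: 0.984
finger_force: 0.0
[ 0.54760119 -0.03233683  0.06298515] [ 3.14084445e+00 -1.88194746e-04 -1.48977954e+00]
180 223 298; 188 224 298; 196 224 298; 204 225 298; 212 225 298; 220 226 298; 228 226 298; 236 227 291; 244 228 298; 252 None None; 260 None None; 268 None None; 276 None None; 284 None None; 292 None None; 300 None None; 308 None None; 316 None None; 324 None None;
```

View pics/c6.png

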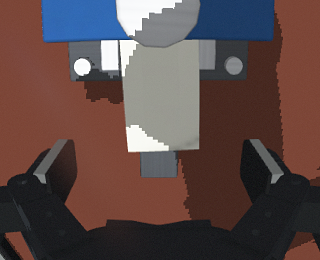

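The sample is undisturbed, its end at crop (128..198,150), about 2–3 mm to the right of the jaw midline. I'll shift, go lower and grip.

Converted, 0.02 m is 0.4, 0.002 m is 0.04.

```bash

python3 -m handwheel '[[0,0.04,0.4,0,1],[0,0,0.4,0,1],[0,0,0.3,0,1],[0,0,0.06,0,1],[0,0,0,0,1]]' |grep -E 'pos|force'
python3 -m handwheel '[[0,0,0,0,0],[0,0,0,0,0],[0,0,0,0,0],[0,0,0,0,0],[0,0,0,0,0]]' 30 |grep -E 'pos|force|width|orient'
```

```text
tool_pos: [0.5455, -0.0326, 0.005]
contact_force: [1.1, -0.0, -0.1]
finger_force: 0.0
tool_pos: [0.5464, -0.0323, 0.0064]
orientation: [-3.14, 0.0, -1.489]
contact_force: [-1.4, 0.2, 6.4]
gripper_width: 0.574
finger_force: 31.1
```

Converted, -0.0005 m is -0.01.

```bash

python3 -m handwheel '[[0,0,0,0,0],[0,0,-0.01,0,0]]' 60 |grep -E 'force'
python3 -m handwheel '[[-0.06,0,0,0,0]]' |grep -E 'pos|force'
python3 -m handwheel '[[-0.1,0,0,0,0]]'  |grep -E 'pos|force|width|orient'
```

```text
contact_force: [0.3, 0.8, -0.1]
finger_force: 61.6
tool_pos: [0.5461, -0.0299, 0.0067]
contact_force: [-1.0, -5.3, 5.9]
finger_force: 62.2
tool_pos: [0.5457, -0.025, 0.0066]
orientation: [-3.14, -0.001, -1.49]
contact_force: [-0.9, -5.7, 7.2]
gripper_width: 0.56
finger_force: 62.3
```

Converted, -0.012 m is -0.24.

```bash

python3 -m handwheel '[[-0.24,0,0,0,0],[-0.24,0,0,0,0],[-0.24,0,0,0,0]]' |grep -E 'pos|force|width'
python3 -m handwheel '[[-0.28,0,0,0,0],[-0.28,0,0,0,0],[-0.28,0,0,0,0],[0,0,0,0,0]]'  |grep -E 'pos|force|width|orient'
python3 - <<'E'
from cam import *
i,w=grab('wrist','w6.png'); cv2.imwrite('pics/c7.png',i[:330,100:420,::-1])
E
```

```text
tool_pos: [0.5428, 0.0113, 0.0067]
contact_force: [0.7, -6.1, 6.0]
gripper_width: 0.564
finger_force: 62.3
tool_pos: [0.5391, 0.0551, 0.0063]
orientation: [-3.141, 0.001, -1.489]
contact_force: [-2.6, 4.7, 6.7]
gripper_width: 0.564
finger_force: 62.3
```

View pics/c7.png

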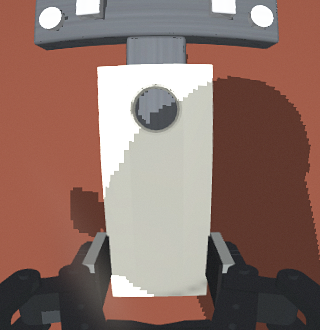

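The sample is fully out on the tongue with its hole clear of the base, and the pads grip it near the free end, tips at about crop (106,235) and (209,234). I'll work out how far the tips reach below its underside.

Converted, -0.03 m is -0.6, -0.02 m is -0.4.

```bash

python3 - <<'E'
from cam import *
i,w=load('w6'); a=-1.489; X=np.array([np.cos(a),np.sin(a),0]);Y=np.array([np.sin(a),-np.cos(a),0])
T=np.array([.5391,.0551,.0063])
for u,y in (((207,235),-.025),((309,234),.025)):
    o,d=ray(w,u,True)
    for yy in (y,y*1.1): s=(yy-(o-T)@Y)/(d@Y); P=o+s*d; print(u,yy,'z',P[2].round(4),'toolx',((P-T)@X).round(4))
for u in ((196,66),(313,66),(213,296),(306,296)): print('tile',plane(w,u,.038,True).round(4), (plane(w,u,.038,True)-T)@X,(plane(w,u,.038,True)-T)@Y)
E
python3 -m handwheel '[[0,0,-0.2,0,0],[0,0,-0.4,0,0],[0,0,-0.6,0,0],[0,0,0,0,0]]'  |grep -E 'pos|force|width|orient'
python3 - <<'E'
from cam import *
i,w=grab('wrist','w7.png');a,p=grab('scene','s3.png')
A=cv2.resize(a[130:250,180:300],(360,360),interpolation=2)
cv2.imwrite('pics/c8.png',np.hstack([A,cv2.resize(i[:330,100:420],(349,360))])[:,:,::-1])
E
```

```text
(207, 235) -0.025 z 0.0359 toolx 0.0105
(207, 235) -0.027500000000000004 z 0.0227 toolx 0.0048
(309, 234) 0.025 z 0.0388 toolx 0.0123
(309, 234) 0.027500000000000004 z 0.0254 toolx 0.0065
tile [ 0.5735 -0.0334  0.038 ] 0.0910133429193565 -0.02708589992268621
tile [ 0.522  -0.0374  0.038 ] 0.09079628531455203 0.024576814021729333
tile [0.561  0.0818 0.038 ] -0.02481872876960805 -0.023967939449746328
tile [0.511  0.0778 0.038 ] -0.024879881849526563 0.02614513747561116
tool_pos: [0.5409, 0.054, 0.0695]
orientation: [-3.136, 0.002, -1.489]
contact_force: [-0.2, 0.2, -2.4]
gripper_width: 0.561
finger_force: 62.6
```

View pics/c8.png

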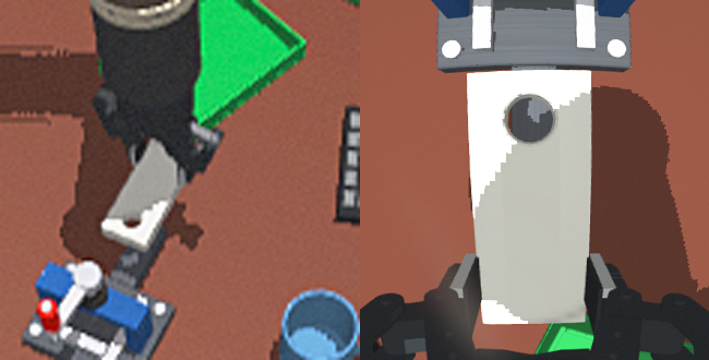

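The scene crop shows the sample held nearly level above the tongue, with crank and grip undisturbed. The wrist crop shows it centred between the pads. Now I'll carry it to the tray.

Converted, -0.03 m is -0.6, -0.02 m is -0.4.

```bash

python3 -m handwheel '[[-0.4,0.06,0,0,0],[-0.6,0.1,0,0,0],[-0.6,0.1,0,0,0],[-0.6,0.1,0,0,0],[-0.6,0.1,0,0,0]]'  |grep -E 'pos|force|width'
python3 -m handwheel '[[-0.6,0.1,0,0,0],[-0.6,0.1,0,0,0],[-0.4,0.08,0,0,0],[-0.13,0.04,0,0,0],[0,0,0,0,0]]'  |grep -E 'pos|force|width'
python3 -m handwheel '[[0,0,0,0.0637,0],[0,0,0,0.0637,0],[0,0,0,0.0637,0],[0,0,0,0.0509,0],[0,0,0,0,0]]'  |grep -E 'pos|force|width|orient'
```

```text
tool_pos: [0.5032, 0.1913, 0.0646]
contact_force: [1.0, -0.9, -1.0]
gripper_width: 0.566
finger_force: 62.5
tool_pos: [0.4807, 0.2759, 0.0649]
contact_force: [-0.2, -0.7, -2.2]
gripper_width: 0.563
finger_force: 62.5
tool_pos: [0.4815, 0.2744, 0.0654]
orientation: [3.141, -0.001, -1.872]
contact_force: [0.6, -1.1, -2.3]
gripper_width: 0.562
finger_force: 62.6
```

Converted, 0.015 m is 0.3.

```bash

python3 -m handwheel '[[0,0,0.3,0,0],[0,0,0.3,0,0],[0,0,0.3,0,0],[0,0,0,0,0],[0,0,0,0,0]]'  |grep -E 'pos|contact'
python3 -m handwheel '[[0,0,0.1,0,0],[0,0,0.1,0,0],[0,0,0,0,0]]'  |grep -E 'pos|contact'
python3 -m handwheel '[[0,0,0.06,0,0],[0,0,0,0,0]]'  |grep -E 'pos|contact'
```

```text
tool_pos: [0.4817, 0.2752, 0.0208]
contact_force: [-0.2, 0.3, -2.3]
tool_pos: [0.4814, 0.2756, 0.0105]
contact_force: [-0.5, -0.1, -1.8]
tool_pos: [0.4815, 0.2758, 0.0077]
contact_force: [0.1, 0.5, -0.9]
```

```bash
cat > fz.py <<'E'
from rig import sensors
o=sensors.observe(); print(o['tool_pos'].round(4),o['contact_force'].round(1)); raise SystemExit(bool(o['contact_force'][2]>5))
E
python3 -m handwheel '[[0,0,0.04,0,0],[0,0,0,0,0]]' >/dev/null; python3 fz.py &&
python3 -m handwheel '[[0,0,0.04,0,0],[0,0,0,0,0]]' >/dev/null&& python3 fz.py &&
python3 -m handwheel '[[0,0,0.04,0,0],[0,0,0,0,0]]' >/dev/null&& python3 fz.py &&
python3 -m handwheel '[[0,0,0.04,0,0],[0,0,0,0,0]]' >/dev/null&& python3 fz.py
```

```text
[0.4815 0.2758 0.0057] [-0.7  0.3 -1.6]
[0.4815 0.2758 0.0037] [ 0.2 -0.5 -1.9]
[0.4815 0.2758 0.0016] [-0.1  0.3 -2.7]
[ 4.815e-01  2.758e-01 -4.000e-04] [ 0.8 -0.1 -2.1]
```

Converted, 0.002 m is 0.04.

```bash

python3 -m handwheel '[[0,0,0.04,0,0],[0,0,0,0,0]]' >/dev/null; python3 fz.py &&
python3 -m handwheel '[[0,0,0.04,0,0],[0,0,0,0,0]]' >/dev/null&& python3 fz.py &&
python3 -m handwheel '[[0,0,0.04,0,0],[0,0,0,0,0]]' >/dev/null&& python3 fz.py &&
python3 -m handwheel '[[0,0,0.04,0,0],[0,0,0,0,0]]' >/dev/null&& python3 fz.py&&
python3 -m handwheel '[[0,0,0.04,0,0],[0,0,0,0,0]]' >/dev/null&& python3 fz.py
```

```text
[ 0.4815  0.2758 -0.0023] [ 0.2 -0.5 -2.6]
[ 0.4815  0.2758 -0.0044] [ 0.5  0.4 -2.8]
[ 0.4815  0.2757 -0.0064] [-0.1 -0.9 -3.3]
[ 0.4817  0.276  -0.0082] [-0.7  0.6 -0.6]
[ 0.4818  0.2761 -0.0084] [-5.5 -1.6 17. ]
```

Contact comes right at the expected height. I'll ease off, release, then rise.

```bash

python3 -m handwheel '[[0,0,-0.01,0,0],[0,0,0,0,0.75],[0,0,0,0,0.75],[0,0,0,0,0.75],[0,0,0,0,0.75]]' |grep -E 'pos|contact|width'
python3 -m handwheel '[[0,0,-0.2,0,0.75],[0,0,-0.4,0,0.75],[0,0,-0.8,0,0.75],[0,0,-0.8,0,0.75],[0,0,-0.8,0,0.75]]' |grep -E 'pos|contact|width'
python3 -m handwheel '[[-0.8,0,-0.4,0,0.75],[-0.6,0,0,0,0.75],[0,0,0,0,0.75],[0,0,0,0,0.75]]' |grep -E 'time|pos|contact|width'
python3 - <<'E'
from cam import *
i,w=grab('wrist','w8.png');a,p=grab('scene','s4.png')
A=cv2.resize(a[90:260,170:320],(388,440),interpolation=2)
cv2.imwrite('pics/c9.png',np.hstack([A,cv2.resize(i[:330,100:420],(400,440))])[:,:,::-1])
for u in ((0,0),): pass
h=cv2.cvtColor(i,cv2.COLOR_RGB2HSV).astype(int); m=((h[...,1]<50)&(h[...,2]>120)).astype(np.uint8)
c=[x for x in cv2.findContours(m,0,2)[0] if cv2.contourArea(x)>1500]
for x in c:
    b=cv2.boxPoints(cv2.minAreaRect(x)); P=np.array([plane(w,u,.023,True) for u in b]); print(b.mean(0).round(),P.mean(0).round(4),np.linalg.norm(P-np.roll(P,1,0),axis=1).round(3))
E
```

```text
tool_pos: [0.4816, 0.2758, -0.0098]
contact_force: [1.0, 0.0, -0.9]
gripper_width: 0.75
tool_pos: [0.4815, 0.2756, 0.1427]
contact_force: [0.7, 1.3, 0.1]
gripper_width: 0.753
time: 21.7
tool_pos: [0.502, 0.343, 0.1605]
contact_force: [-0.3, 0.2, 0.0]
gripper_width: 0.751
[257.  81.] [0.4723 0.2434 0.023 ] [0.116 0.051 0.116 0.051]
```

View pics/c9.png

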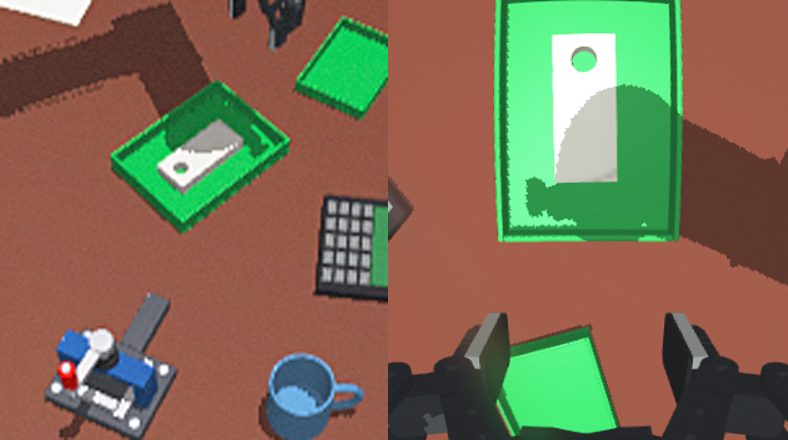

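The sample lies flat at (0.472, 0.243) in the tray, 116 x 51 mm on its top plane. The crank still points at −y, the mug and calculator are in place, and the arm is clear.

```bash
python3 -c "
from rig import workorder
print(workorder.finish_job())"
```

```text
the job is handed in; nothing more can be done
None
```

The job is handed in (no verdict shown): the crank was wound clockwise to its end stop and left there, and the sample lies flat in the green tray; my first grip closed on top of the sample, pressing it with about 27 N without moving it.

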